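# Set the spring tension with the friction-clutch knob and lock it

## Task

On the tension fixture, press the black knob down until its friction clutch bites and, keeping it pressed firmly but never with more than about 25 N, turn it clockwise until the yellow pointer lines up with the red set mark, without running well past the mark. Then let the knob spring up and throw the orange lock lever right over to its far side. Do not push the pointer by hand, and leave the red mark and the things beside the fixture where they are.

Things in the scene. Friction and masses are not known exactly. Their poses are not given: they have to be found in the camera images.
- tension_fixture: grey base plate 120 x 300 x 12 mm fixed to the desk; origin under its centre, x across (away from the robot at yaw 0), y along it, z up. At x=0, y=-95 mm a round aluminium housing 76 mm across, top z=50 mm, carries the knob; at x=0, y=+86 mm the lock lever; at y 107-149 mm a blue spring tube, top z=47 mm; along the -x side a white scale rail, y -27 to +55 mm, top z=28 mm
- knob: black knob: skirt 62 mm across, 6 mm thick, and on it a fluted round grip 37 mm across, 26 mm tall. Origin on its upright axis at the skirt's underside: knob up, that is 64 mm above the desk, skirt top 70 mm, knob top 96 mm. While up it turns freely both ways with no effect; its light return spring (2 to 4 N) lets it be pressed down 13 mm at most
- clutch_spring (a joint): compression (m) of the spring under the clutch. The knob goes down freely 2 to 8 mm (lining wear, cannot be seen), then the clutch bites: resistance steps up by 4 N at 0 compression, then rises 6 N per mm; 0.0032 is about 25 N, the most allowed. Pressed too lightly the clutch slips: it needs about 8 N on the knob at first and 12 N at the highest marks; 14 to 18 N is good
- carriage: dark steel sprung carriage 36 x 20 x 20 mm with the yellow pointer on its -x side; origin under its centre at z=22 mm. With the clutch biting, the knob turned clockwise (seen from above) draws it 10 mm per rad along fixture -y, toward the knob, up to 45 mm; anticlockwise slackens it. It stays put when the knob is up, so the knob can be lifted, turned back and pressed again for another stroke
- pointer_tip (a point): tip of the yellow pointer, 2 mm wide, at z = 42 mm; at rest at fixture x = -35 mm, y = +45 mm; it moves along fixture -y
- mark_tip (a point): tip of the red set mark, a clip held by friction on the white scale rail, z=32 mm, 14 to 28 mm from the pointer's rest toward the knob (fixture -y). The pointer is on the mark when pointer_tip and mark_tip have equal y in the fixture's frame; the axes of both points are parallel to the fixture's
- lock_lever (a joint): orange lock lever on a grey pivot block (70 x 50 x 25 mm): 0 rad leaning to fixture -x (unlocked), 1.0 rad leaning to fixture +x (locked); about 1 N at the ball moves it and it stays where it is left
- lock_lever_tip (a point): centre of the orange ball, 26 mm across, at the end of the lock lever, a 10 mm rod 60 mm long from its pivot; the pivot lies at fixture x=0, y=+86, z=34 mm, its axis along fixture y. Unlocked the ball is at x=-29, z=87 mm, locked at x=+29, z=87 mm, and it passes over the top at z=94 mm
- solder_reel: blue reel of solder wire, 62 x 72 x 50 mm, standing beside the knob end of the fixture; loose; origin under its middle
- ivory_enclosure: ivory plastic box 55 x 87 x 43 mm beside the other end of the fixture; loose; origin under its middle
- screwdriver: small screwdriver with orange handle, 100 mm long, 16 mm thick, lying beyond the ivory box; loose; origin under its middle

How it is judged:
By the outcome, as a careful person would: the job done as asked, in the order asked, and still so for the second after the job is handed in, with the robot touching nothing.
It also fails if it takes over 67 s, if anything falls off the work surface, if the arm or the gripper's body presses on something with over 40 N, if the wrist force passes 120 N, or if a joint passes its speed limit or range.

## Robot

A 6-joint arm with a two-finger parallel gripper is mounted at the origin on a cart in front of the work surface, level with it; the furniture and walls round the work are solid. World frame = base frame: x ahead of the robot, y to its left, z up, the work surface at z = 0. Lengths are in m, angles in rad, forces in N, time in s.
With the tool pointing down it reaches from about 0.3 to 0.825 m from the base axis. Payload 5.4 kg.
Tool frame: the origin (TCP) lies at the very end of the fingers, on their centre line; the grasp point (between the pads) lies 19 mm behind it; z points along the fingers, x is the direction in which the jaws open and shut, and the axes are right-handed (so a half turn about z gives the same grasp; the last joint's range is limited). The gripper opens to 92 mm and grips with 3 to 60 N. Pads are 20 mm wide; open, the fingers measure 128 mm over their backs; the gripper's body (75 mm by 189 mm) begins 69 mm behind the grasp point.
Start: joints at [1.115, 0.158, 1.597, -0, 1.386, -0.21], TCP at [0.14, 0.558, 0.185] pointing down, gripper open.
Joint ranges: [-2.91, 2.91], [-0.94, 2.29], [0.18, 2.7], [-1.29, 4.43], [0.17, 2.64], [-3, 3]. Speed limits (rad/s): [2.57, 2.57, 3.14, 3.14, 3.14, 3.14].

## Interface

Orientations are given as a rotation vector (axis times angle).
In Python, from workcell import bot gives the robot as it stands. Calls block until the motion is done:
- bot.goto(position, orientation): joint-space move of the TCP to a pose.
- bot.line_to(position, rot=None, max_speed=0.15): straight line of the TCP; rot=None keeps the orientation; max_speed is the mean speed in m/s.
- bot.set_joints(angles): joint-space move.
- bot.set_gripper(opening, newtons=None): opening from 0.0 (shut) to 1.0 (fully open); newtons is the grip in N (None keeps the last); returns when the fingers have stopped.
- bot.hold(seconds).
- bot.inverse_kinematics(position, orientation): joint angles nearest the present ones, or None.
- bot.read_camera(name): name is "side" or "top" or "wrist"; returns a dict with "pixels" (480x640x3 uint8, blue, green, red), "fx", "fy", "cx", "cy" (pixels), "R" (3x3) and "t" (3): a world point X has camera coordinates R X + t. Camera axes: x right, y down, z forward; pixel columns grow to the right and rows downward; lengths in m; the calibration is good to about 2 mm. A picture is of the moment at which its call begins. There is no depth.
A pose or a line that the arm cannot do raises bot.MotionError and nothing moves.
- bot.job_done(): hands the job in, once; it reports no verdict.
Readings, each from a call of its own:
- bot.current_clock(): time.
- bot.current_joints(): joint angles.
- bot.current_joint_vel(): joint speeds.
- bot.current_effort(): joint torques, N m.
- bot.current_ee_pos(): TCP position.
- bot.current_tool_rot(): TCP orientation.
- bot.current_contact_force(): force on the tool from outside, world axes, zero at the start.
- bot.current_ft_torque(): the same for the moment, N m.
- bot.current_opening(): opening from 0.0 (shut) to 1.0 (fully open).
Only numpy, scipy, OpenCV 4.12 (cv2) and the standard library are available. Lean on these libraries where they do the work, as an engineer would, in place of code of your own. Each camera call takes 0.05 s, during which the arm holds its last target.

## Working session

There is one attempt and no reset: what is moved stays moved. The work goes in short steps, each a Python script; the robot and the scene stay as the last script left them, time stands still between calls to the robot, and variables do not carry over. Pictures are saved under pics/ and viewed, and the job is handed in when it is done.

```bash
ls; mkdir -p pics; python3 - <<'E'
from workcell import bot
import cv2
for n in ("top","side","wrist"):
    c=bot.read_camera(n); cv2.imwrite(f"pics/{n}0.png",c["pixels"]); print(n,c["fx"],c["cx"],c["cy"],c["R"],c["t"])
print(bot.current_clock(),bot.current_contact_force(),bot.current_tool_rot())
E
```

```text
pics
top 491.53148263312295 324.6990233258487 241.51370427086522 [[-0.07024932 -0.99751552 -0.00527528]
 [-0.97692502  0.06986662 -0.20183199]
 [ 0.20169911 -0.00902501 -0.97940595]] [0.09562559 0.52835844 0.97091449]
side 548.5069704137411 320.767309708133 244.72179946597805 [[-0.99968611 -0.00659769  0.02416905]
 [-0.02424128  0.49836168 -0.86663025]
 [-0.00632717 -0.86694412 -0.49836519]] [0.50649534 0.07484694 1.33167424]
wrist 408.9813969586401 317.77675567148276 237.8610665075488 [[ 0.24402685  0.96976788 -0.00107034]
 [ 0.93068684 -0.23388227  0.28128472]
 [ 0.27253056 -0.06963718 -0.95962376]] [-0.57536229 -0.03098206  0.39153194]
0.15 [-0.11423306  0.37276222 -0.84929384] [ 2.47651381e+00  1.93199524e+00 -2.02847589e-03]
```

View pics/top0.png

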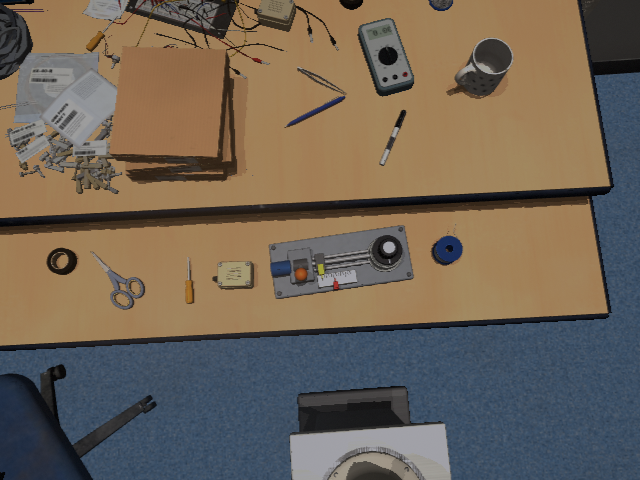

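View pics/side0.png

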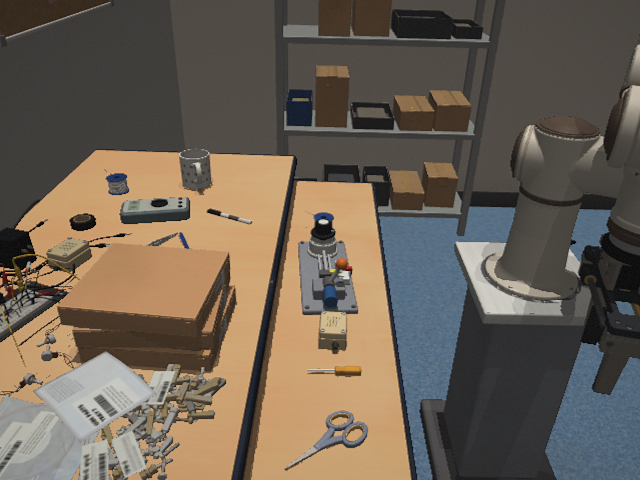

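View pics/wrist0.png

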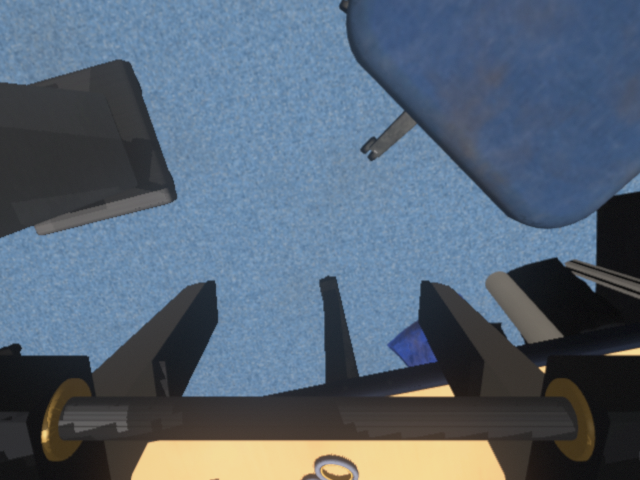

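The top view shows the fixture with its knob at about (387,248), the ball at (301,274), the red mark at (336,285) and the pointer at (321,268). I'll get a coarse pose from this, then look closer with the wrist camera.

```bash
cat > h.py <<'E'
import numpy as np, cv2
from workcell import bot
from scipy.spatial.transform import Rotation as Ro
def ray(c,u,v):
    d=c["R"].T@np.array([(u-c["cx"])/c["fx"],(v-c["cy"])/c["fy"],1]); return -c["R"].T@c["t"],d
def onz(c,u,v,z):
    o,d=ray(c,u,v); return o+d*(z-o[2])/d[2]
def tri(c1,p1,c2,p2):
    o1,d1=ray(c1,*p1);o2,d2=ray(c2,*p2)
    s=np.linalg.lstsq(np.stack([d1,-d2],1),o2-o1,rcond=None)[0]
    return (o1+d1*s[0]+o2+d2*s[1])/2
def proj(c,X):
    p=c["R"]@np.asarray(X)+c["t"]; return np.array([c["fx"]*p[0]/p[2]+c["cx"],c["fy"]*p[1]/p[2]+c["cy"]])
def down(th):  # tool x axis along world angle th
    return (Ro.from_euler('z',th)*Ro.from_euler('x',np.pi)).as_rotvec()
E
python3 - <<'E'
from h import *
im=cv2.imread("pics/top0.png")[215:310,255:475]
cv2.imwrite("pics/topc.png",cv2.resize(im,None,fx=3.6,fy=3.6,interpolation=cv2.INTER_CUBIC))
im=cv2.imread("pics/side0.png")[200:330,280:380]
cv2.imwrite("pics/sidec.png",cv2.resize(im,None,fx=4.5,fy=4.5,interpolation=cv2.INTER_CUBIC))
c=bot.read_camera("wrist"); print(bot.current_ee_pos(), -c["R"].T@c["t"])
T=Ro.from_rotvec(bot.current_tool_rot()).as_matrix()
print(T, T.T@(-c["R"].T@c["t"]-bot.current_ee_pos()), c["R"]@T)
E
```

```text
[0.139737   0.5573325  0.18389138] [0.06255226 0.57802458 0.38394589]
[[ 2.43285561e-01  9.69954591e-01 -4.76074167e-04]
 [ 9.69954061e-01 -2.43285936e-01 -1.03537864e-03]
 [-1.12009241e-03 -2.09877399e-04 -9.99999351e-01]] [ 0.00106836 -0.07994177 -0.20003906] [[ 9.99999665e-01  7.65043596e-04 -2.90564006e-04]
 [-8.15902150e-04  9.59551108e-01 -2.81533312e-01]
 [ 6.34257564e-05  2.81533454e-01  9.59551411e-01]]
```

View pics/topc.png

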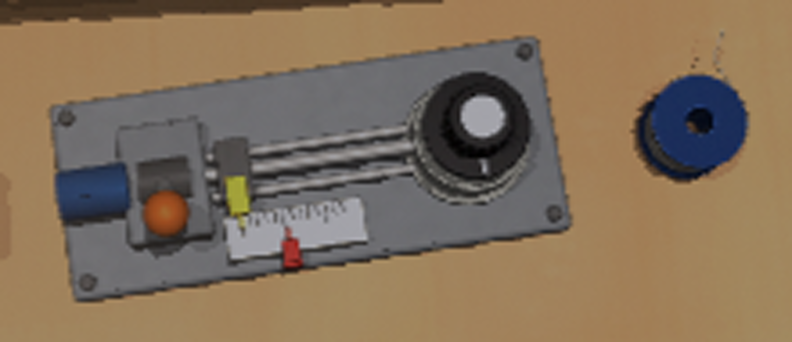

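View pics/sidec.png

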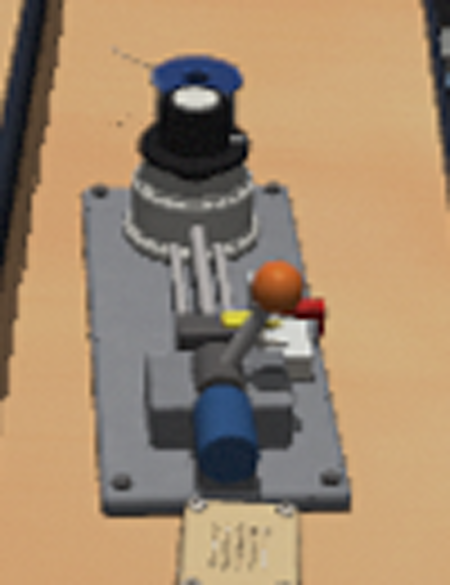

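```bash
python3 - <<'E'
from h import *
c=bot.read_camera("top")
P=np.array([onz(c,255+u/3.6,215+v/3.6,.012) for u,v in [(52,106),(537,38),(571,229),(78,299)]])
ctr=P.mean(0); print(P,ctr)
e=(P[0]-P[1]+P[3]-P[2]); yaw=np.arctan2(-e[0],e[1]); print("yaw",yaw, np.linalg.norm(P[0]-P[1]),np.linalg.norm(P[0]-P[3]))
print("knob", onz(c,255+484/3.6,215+117/3.6,.096), "fit", ctr[:2]-.095*np.array([-np.sin(yaw),np.cos(yaw)]))
print("reel", onz(c,255+700/3.6,215+120/3.6,.05))
# view pose: camera at (0.5 mid)
th=np.pi/2+yaw
for z in (.18,.22,.26):
  pos=[ctr[0]+.02,ctr[1]-.02,z]
  print(bot.inverse_kinematics(pos,down(th)))
E
```

```text
[[ 0.54455574  0.17773826  0.012     ]
 [ 0.56561178 -0.11815285  0.012     ]
 [ 0.44815491 -0.12629185  0.012     ]
 [ 0.4274569   0.16795714  0.012     ]] [0.49644483 0.02531268 0.012     ]
yaw 0.07063505456366369 0.2966393521462844 0.11750662620252239
knob [ 0.50383344 -0.06942148  0.096     ] fit [ 0.50314958 -0.06945043]
reel [ 0.50161388 -0.20049024  0.05      ]
[-0.2240028   0.0093127   1.76470767  0.          1.36757228 -1.86543419]
[-0.2240028  -0.01779014  1.71239875  0.          1.44698405 -1.86543419]
[-0.2240028  -0.03638016  1.65264813  0.          1.52532468 -1.86543419]
```

```bash
python3 - <<'E'
from h import *
yaw=.0706
bot.goto([.516,.03,.22],down(np.pi/2+yaw))
c=bot.read_camera("wrist"); cv2.imwrite("pics/w1.png",c["pixels"]); import pickle; pickle.dump(c,open("w1.pkl","wb"))
print(bot.current_clock(),bot.current_contact_force())
for n,p in dict(knob=(0,-.095,.096),ptr=(-.035,.045,.042)).items():
    X=np.array([.4964-np.sin(yaw)*p[1]+np.cos(yaw)*p[0],.0253+np.cos(yaw)*p[1]+np.sin(yaw)*p[0],p[2]]); print(n,proj(c,X))
E
```

```text
2.6167 [-0.19883609  0.50433152 -0.09515422]
knob [192.60202913 195.41158969]
ptr [361.61268675 146.2526863 ]
```

View pics/w1.png

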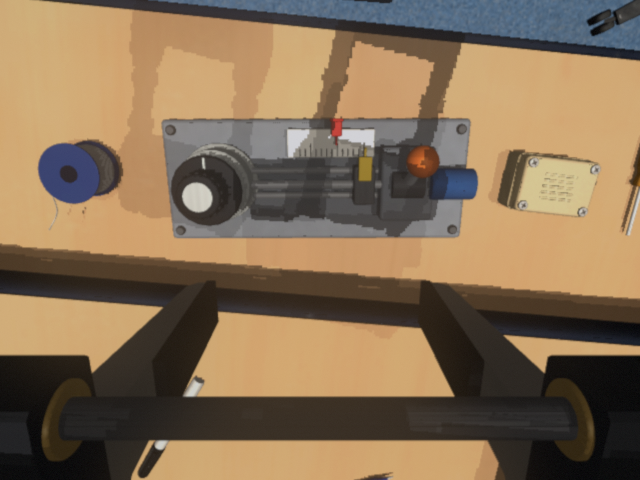

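```bash
python3 - <<'E'
from h import *
import pickle; c=pickle.load(open("w1.pkl","rb")); im=c["pixels"]
cv2.imwrite("pics/w1a.png",cv2.resize(im[110:245,150:345],None,fx=4,fy=4,interpolation=cv2.INTER_CUBIC))
cv2.imwrite("pics/w1b.png",cv2.resize(im[110:210,280:410],None,fx=6,fy=6,interpolation=cv2.INTER_CUBIC))
P=np.array([onz(c,u,v,.012) for u,v in [(459,237),(175,238),(163,121),(470,119)]]);print(P,P.mean(0))
e=(P[0]-P[1]+P[3]-P[2]); print(np.arctan2(-e[0],e[1]),np.linalg.norm(P[0]-P[1]),np.linalg.norm(P[3]-P[2]),np.linalg.norm(P[0]-P[3]))
hsv=cv2.cvtColor(im,cv2.COLOR_BGR2HSV)
def blob(m):
    n,l,s,ce=cv2.connectedComponentsWithStats(m.astype(np.uint8)); i=1+np.argmax(s[1:,4]); return s[i],ce[i]
H,S,V=cv2.split(hsv); R=np.zeros_like(H,bool); R[115:235,165:470]=1
for n,m in dict(white=(S<50)&(V>170)&R&(np.arange(640)<225),red=((H<5)|(H>174))&(S>180)&(V>100)&R&(np.arange(640)<350),ball=(H>4)&(H<15)&(S>180)&(V>90)&R,yel=(H>18)&(H<32)&(S>150)&R).items(): print(n,blob(m))
s,ce=blob((S<50)&(V>170)&R&(np.arange(640)<225)); print("knob",onz(c,*ce,.096)); s,ce=blob((H>4)&(H<15)&(S>180)&(V>90)&R); print("ball",onz(c,*ce,.087))
E
```

```text
[[ 0.54474768  0.18138343  0.012     ]
 [ 0.56660155 -0.11311195  0.012     ]
 [ 0.44993188 -0.12138755  0.012     ]
 [ 0.42727045  0.17212806  0.012     ]] [0.49713789 0.029753   0.012     ]
0.07556072561312446 0.29530513006325393 0.2943891219622669 0.11784125719064796
white (array([182, 183,  30,  29, 660], dtype=int32), array([196.90757576, 196.83939394]))
red (array([338, 120,   3,   1,   3], dtype=int32), array([339., 120.]))
ball (array([409, 147,  25,  26, 317], dtype=int32), array([419.99369085, 159.47003155]))
yel (array([359, 149,  13,  32, 309], dtype=int32), array([364.78640777, 167.85760518]))
knob [ 0.50402047 -0.06603782  0.096     ]
ball [0.46274006 0.11061806 0.087     ]
```

View pics/w1a.png

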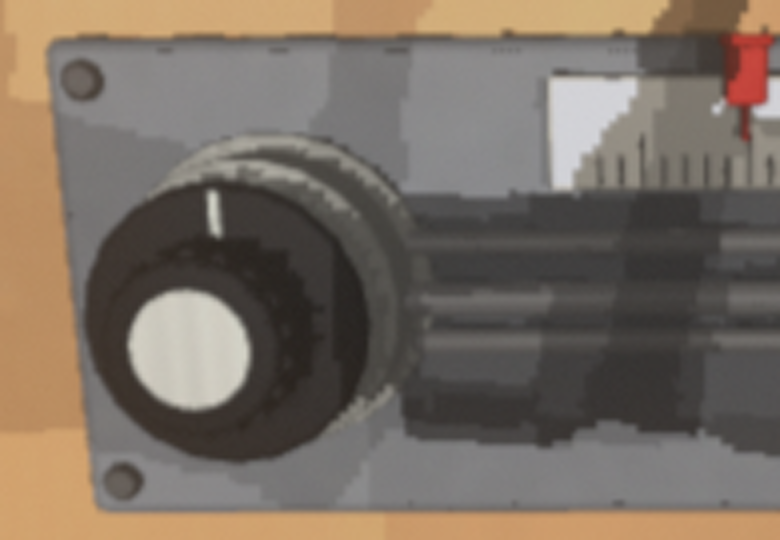

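View pics/w1b.png

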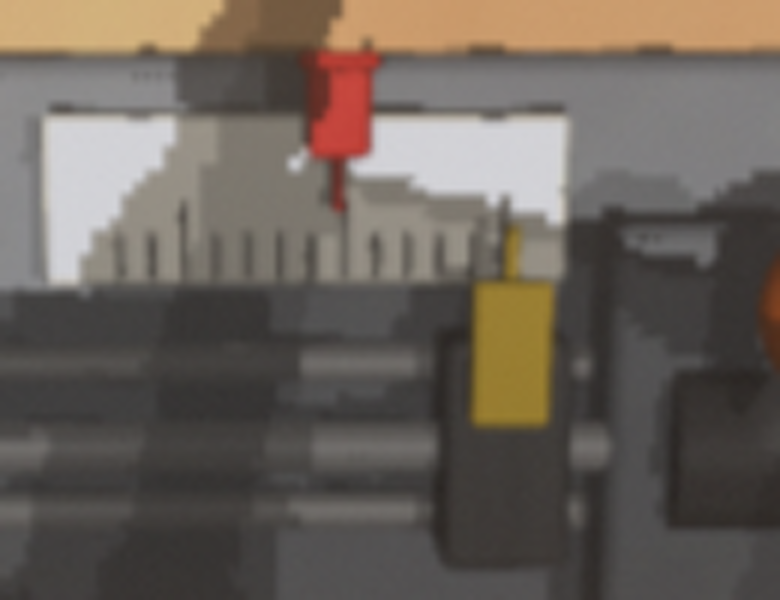

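```bash
python3 - <<'E'
from h import *
import pickle; c=pickle.load(open("w1.pkl","rb"))
f=lambda u,v:((u+.5)/6-.5+280,(v+.5)/6-.5+110)
yaw=.0735; ey=np.array([-np.sin(yaw),np.cos(yaw),0])
p=onz(c,*f(513,230),.042); m=onz(c,*f(340,208),.032); print(p,m,(p-m)@ey)
t=bot.read_camera("top"); s=bot.read_camera("side"); im=s["pixels"]
hsv=cv2.cvtColor(im,cv2.COLOR_BGR2HSV);H,S,V=cv2.split(hsv)
for n,cc,box in (("side",s,(290,205,350,245)),("top",t,(360,230,410,270))):
    i=cc["pixels"]; h=cv2.cvtColor(i,cv2.COLOR_BGR2HSV); m=(h[...,1]<60)&(h[...,2]>150); k=np.zeros_like(m); x0,y0,x1,y1=box;k[y0:y1,x0:x1]=m[y0:y1,x0:x1]
    nn,l,st,ce=cv2.connectedComponentsWithStats(k.astype(np.uint8));
    for j in range(1,nn):
        if st[j,4]>15: print(n,st[j],ce[j],onz(cc,*ce[j],.096))
print(bot.current_clock())
E
```

```text
[0.45955708 0.07100209 0.042     ] [0.45874482 0.0451893  0.032     ] 0.02568345805980096
side [319 220   9   4  30] [322.8 221.3] [ 0.50447828 -0.07392736  0.096     ]
top [388 230  10   5  40] [392.925 231.65 ] [ 0.53556458 -0.07950997  0.096     ]
top [389 261  12   9 101] [394.4950495  265.27722772] [ 0.46748019 -0.07591186  0.096     ]
top [360 268  12   2  16] [364.5  268.75] [ 0.46478484 -0.01617956  0.096     ]
2.7167
```

```bash
python3 - <<'E'
from h import *
res=[]
for k,th in enumerate((2.35-np.pi,2.35)):
    bot.goto([.504,-.0675,.17],down(th)); bot.hold(.2)
    c=bot.read_camera("wrist"); im=c["pixels"]; cv2.imwrite(f"pics/k{k}.png",im)
    h=cv2.cvtColor(im,cv2.COLOR_BGR2HSV); m=((h[...,1]<60)&(h[...,2]>140)).astype(np.uint8)
    e=proj(c,[.504,-.0675,.096]); n,l,st,ce=cv2.connectedComponentsWithStats(m)
    j=[j for j in range(1,n) if st[j,4]>300]; j=min(j,key=lambda j:np.linalg.norm(ce[j]-e))
    p=onz(c,*ce[j],.096); res.append(p); print(e,st[j],ce[j],p,bot.current_ee_pos())
print(np.mean(res,0),bot.current_clock(),bot.current_contact_force())
E
```

```text
[319.13679239 238.14114867] [  95   98  103   71 2006] [148.01994018 137.27018943] [0.47435252 0.06015956 0.096     ] [ 0.50403974 -0.06740915  0.17003746]
[316.59960545 235.44765839] [ 284  129   58   38 1071] [310.64705882 149.96358543] [ 0.46507469 -0.1113097   0.096     ] [ 0.50399398 -0.06749821  0.17000562]
[ 0.46971361 -0.02557507  0.096     ] 7.8 [ 0.16101191 -1.20845128  0.66707908]
```

View pics/k1.png

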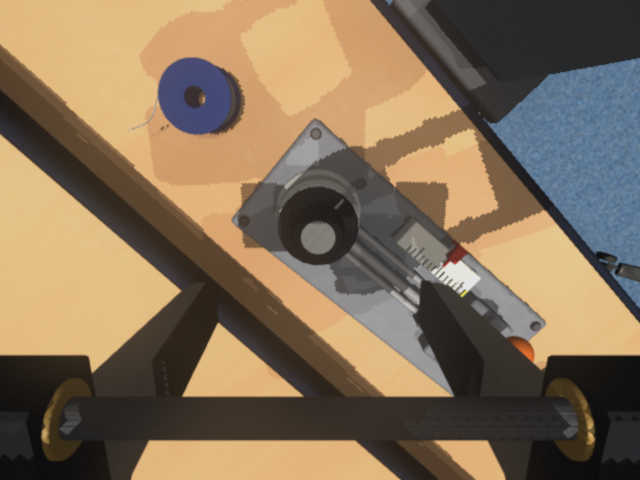

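```bash
python3 - <<'E'
from h import *
c=bot.read_camera("wrist")
for k in (0,1):
    im=cv2.imread(f"pics/k{k}.png"); g=cv2.cvtColor(im,cv2.COLOR_BGR2GRAY); w=g[205:270,285:350]
    m=(w>75).astype(np.uint8); n,l,st,ce=cv2.connectedComponentsWithStats(m)
    for j in range(1,n):
        if st[j,4]>300: print(k,st[j],ce[j]+[285,205])
    if k==1:
        j=1+np.argmin([np.linalg.norm(x-[32,32]) for x in ce[1:]]); print(onz(c,*(ce[j]+[285,205]),.096))
E
python3 -c "
import cv2;cv2.imwrite('pics/kk.png',cv2.resize(cv2.hconcat([cv2.imread(f'pics/k{k}.png')[170:300,250:390] for k in (0,1)]),None,fx=2.8,fy=2.8))"
```

```text
0 [ 16  15  35  33 888] [317.82432432 236.14414414]
0 [  0  45  65  20 497] [325.42454728 264.57142857]
1 [ 16  17  35  32 904] [317.7090708  237.39933628]
1 [  0  45  65  20 619] [315.29402262 263.71567044]
[ 0.50446767 -0.06595206  0.096     ]
```

View pics/kk.png

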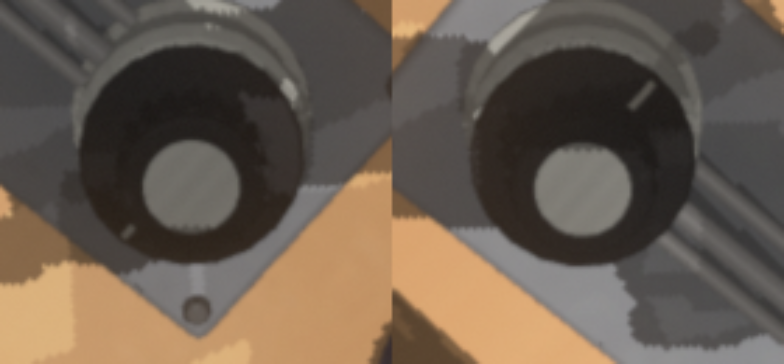

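```bash
python3 - <<'E'
from h import *
X,Y,th=.5042,-.0672,2.35
print(bot.inverse_kinematics([X,Y,.074],down(th)))
bot.line_to([X,Y,.0735],down(th),.1); bot.hold(.3)
print(bot.current_contact_force(),bot.current_ft_torque(),bot.current_ee_pos())
bot.set_gripper(.3,45); bot.hold(.3)
print(bot.current_opening(),bot.current_contact_force(),bot.current_ft_torque(),bot.current_ee_pos(),bot.current_clock())
c=bot.read_camera("wrist"); cv2.imwrite("pics/g1.png",c["pixels"])
E
```

```text
[-0.37045695  0.10376811  1.88749734  0.          1.1503272  -2.72045695]
[-0.21778976 -0.30787921 -0.46081582] [ 0.09721382  0.03994516 -0.01557442] [ 0.5044418  -0.06727832  0.07384727]
0.30085430848698363 [ 0.02027663 -0.29150339 -1.13654649] [ 0.07692972 -0.03058912 -0.00332256] [ 0.5041983  -0.06719779  0.07348961] 10.6
```

View pics/g1.png

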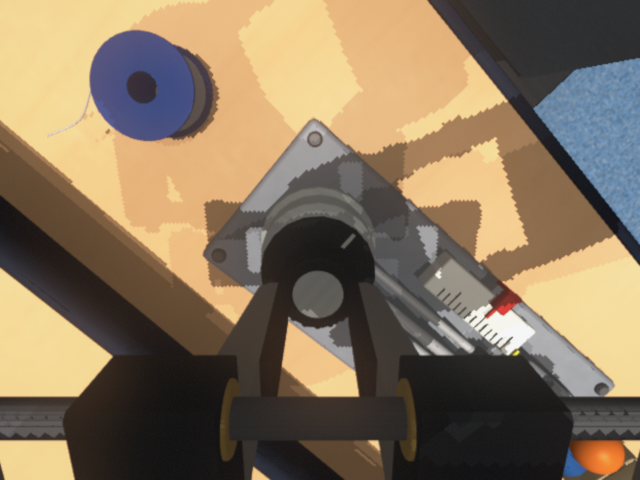

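The image shows the fingers centred on the knob grip, at columns 285 to 350, with no clear contact yet. I'll close further.

```bash
python3 - <<'E'
from h import *
bot.set_gripper(0.0,45); bot.hold(.2)
print(bot.current_opening(),bot.current_contact_force(),bot.current_ft_torque(),bot.current_ee_pos(),bot.current_clock())
E
```

```text
0.0017698465329585938 [ 0.32461639  0.04921532 -0.4673681 ] [ 0.12385307  0.05899617 -0.00944345] [ 0.50419431 -0.06718826  0.07350182] 11.3917
```

```bash
python3 - <<'E'
from h import *
c=bot.read_camera("wrist"); cv2.imwrite("pics/g2.png",c["pixels"])
c=bot.read_camera("side"); cv2.imwrite("pics/g2s.png",cv2.resize(c["pixels"][120:330,230:480],None,fx=3,fy=2.8))
c=bot.read_camera("top"); print(bot.current_joints())
E
```

```text
[-3.70454623e-01  1.04481624e-01  1.88785452e+00 -5.54778249e-06
  1.14925137e+00 -2.72045030e+00]
```

View pics/g2.png

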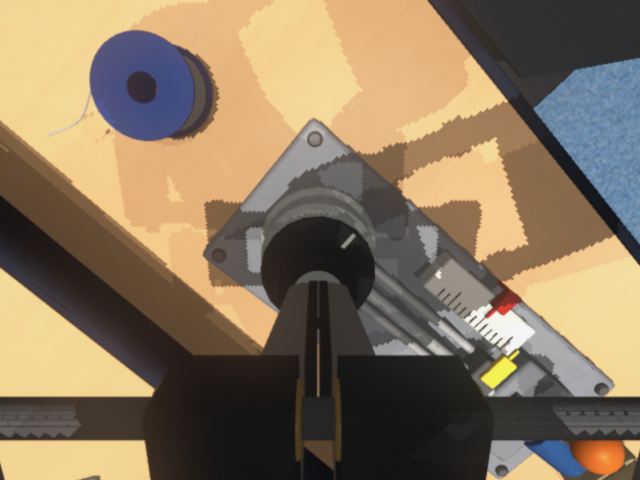

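View pics/g2s.png

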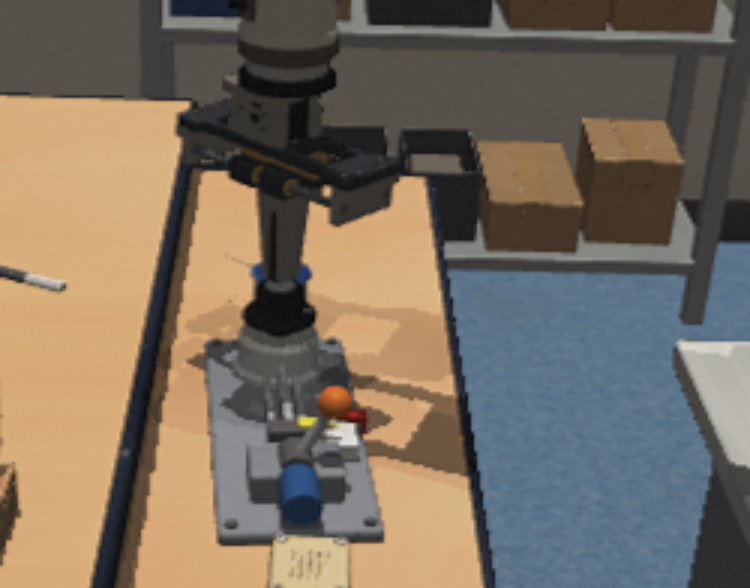

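```bash
python3 - <<'E'
from h import *
c=bot.read_camera("side"); 
for z in (.05,.064,.0735,.096,.11): print(z,proj(c,[.5042,-.0672,z]))
im=c["pixels"]; cv2.imwrite("pics/s3.png",cv2.resize(im[190:270,285:365],None,fx=7,fy=7,interpolation=cv2.INTER_CUBIC))
w=bot.read_camera("wrist")
for z in (.05,.064,.0735,.096,.11): print(z,proj(w,[.5042,-.0672,z]))
cv2.imwrite("pics/w3.png",cv2.resize(w["pixels"][180:340,230:410],None,fx=3.7,fy=3.7,interpolation=cv2.INTER_CUBIC))
E
```

```text
0.05 [322.4208621  239.00364881]
0.064 [322.56636449 234.06225488]
0.0735 [322.66595473 230.68007971]
0.096 [322.90463582 222.57425246]
0.11 [323.05517677 217.46174482]
0.05 [316.52618084 259.62050999]
0.064 [316.49957946 268.17704529]
0.0735 [316.47963061 274.59374574]
0.096 [316.42486162 292.21061189]
0.11 [316.38413167 305.31170945]
```

View pics/s3.png

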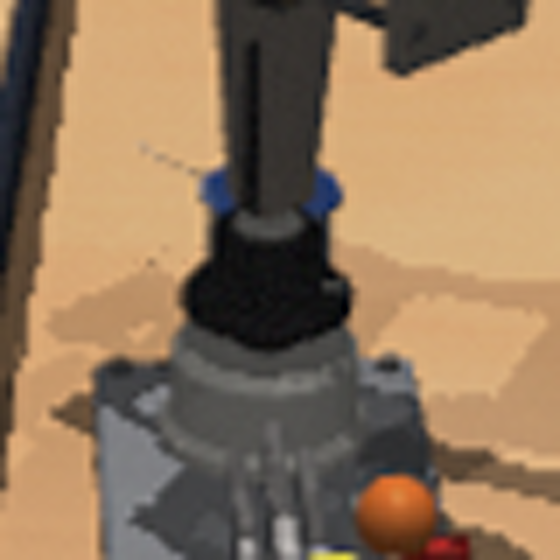

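View pics/w3.png

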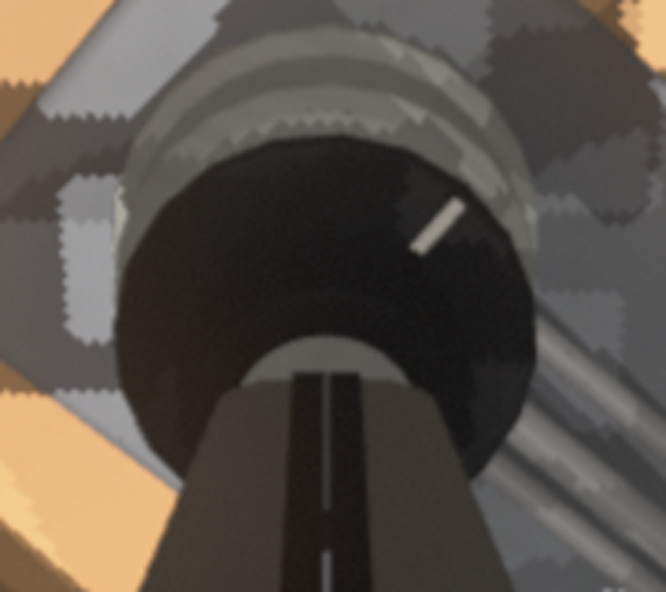

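```bash
python3 - <<'E'
import cv2
im=cv2.imread("pics/g1.png"); cv2.imwrite("pics/g1z.png",cv2.resize(im[200:380,220:420],None,fx=3.3,fy=3.3,interpolation=cv2.INTER_CUBIC))
E
```

```text
(no output)
```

View pics/g1z.png

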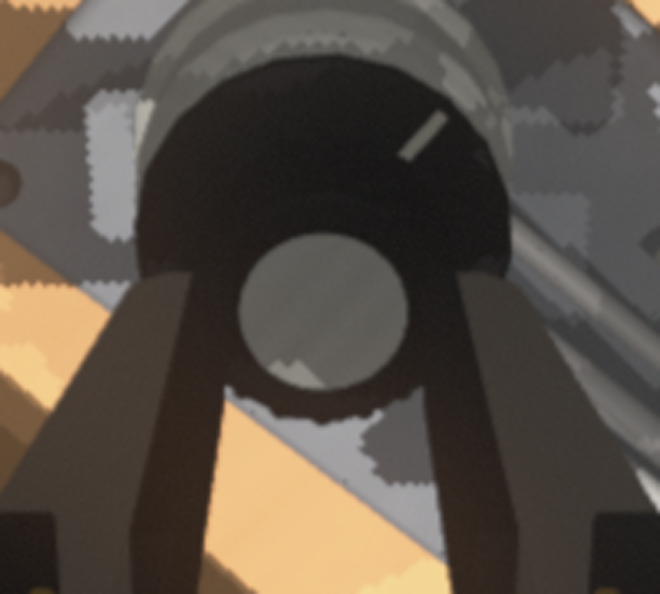

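Something disagrees. The fingers shut fully, yet the TCP reads z = 0.0735, which is below the knob top. I'll open partly and lower slowly with force checks to find where the fingertips really are.

```bash
python3 - <<'E'
from h import *
X,Y,th=.5042,-.0672,2.35
b=np.mean([bot.current_contact_force() for _ in range(5)],0); print(b)
for z in np.arange(.0725,.0655,-.001):
    bot.line_to([X,Y,z],None,.03); bot.hold(.05)
    f=bot.current_contact_force(); print(round(z,4),f.round(2),bot.current_ee_pos()[2].round(4))
    if f[2]-b[2]>1.8: break
print(bot.current_clock())
E
```

```text
[ 0.23619362 -0.37297743  0.3842012 ]
0.0725 [-0.4  -0.32 -0.16] 0.0724
0.0715 [ 0.69 -0.19  0.4 ] 0.0715
0.0705 [-0.81  0.28  0.15] 0.0705
0.0695 [0.13 0.44 0.19] 0.0694
0.0685 [0.27 0.28 0.03] 0.0685
0.0675 [-0.52  0.56  0.01] 0.0675
0.0665 [ 0.06 -0.33 -0.18] 0.0665
13.7417
```

```bash
python3 - <<'E'
from h import *
w=bot.read_camera("wrist"); s=bot.read_camera("side")
a=cv2.resize(w["pixels"][180:340,230:410],(400,356),interpolation=cv2.INTER_CUBIC); b=cv2.resize(s["pixels"][190:270,285:365],(356,356),interpolation=cv2.INTER_CUBIC)
cv2.imwrite("pics/p4.png",cv2.hconcat([a,b]))
cv2.imwrite("pics/p4t.png",cv2.resize(bot.read_camera("top")["pixels"][180:340,255:475],None,fx=3.6,fy=3.6))
E
```

```text
(no output)
```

View pics/p4.png

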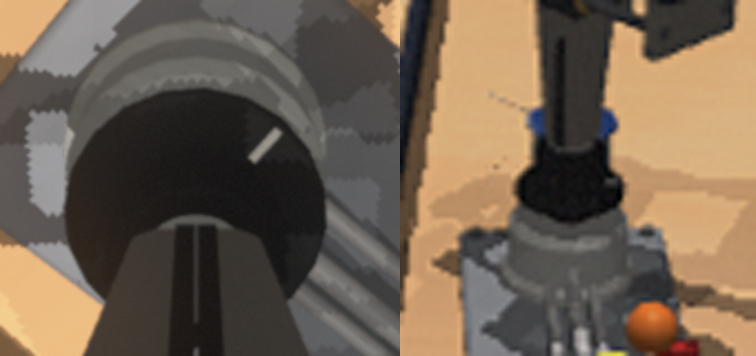

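```bash
python3 - <<'E'
from h import *
X,Y,th=.5042,-.0672,2.35
for z in np.arange(.0655,.0505,-.0015):
    bot.line_to([X,Y,z],None,.03); bot.hold(.05)
    f=np.mean([bot.current_contact_force() for _ in range(3)],0); print(round(z,4),f.round(2),bot.current_ee_pos()[2].round(4))
    if f[2]>1.6: break
print(bot.current_clock())
w=bot.read_camera("wrist"); s=bot.read_camera("side")
a=cv2.resize(w["pixels"][180:340,230:410],(400,356),interpolation=cv2.INTER_CUBIC); b=cv2.resize(s["pixels"][190:270,285:365],(356,356),interpolation=cv2.INTER_CUBIC)
cv2.imwrite("pics/p5.png",cv2.hconcat([a,b]))
E
```

```text
0.0655 [-1.24 -0.36  2.74] 0.0657
14.1917
```

View pics/p5.png

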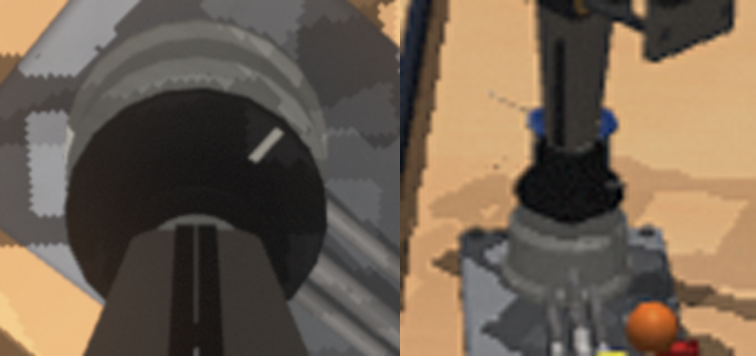

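Contact came at TCP z of about 0.066 against a cap at 0.096, so the real fingertips end about 30 mm short of the reported TCP. I'll add that offset and grasp again.

```bash
echo "TZ=-.030  # TCP reading = real tip z + TZ" >> h.py; python3 - <<'E'
from h import *
X,Y,th=.5042,-.0672,2.35
bot.line_to([X,Y,.075],None,.1)
bot.set_gripper(.65,45)
b=np.mean([bot.current_contact_force() for _ in range(5)],0); print(b)
for z in (.060,.052,.046,.0445):
    bot.line_to([X,Y,z],None,.08); bot.hold(.05)
    f=bot.current_contact_force(); print(z,f.round(2))
    if f[2]-b[2]>2.5: break
bot.set_gripper(0.0,45); bot.hold(.2)
print(bot.current_opening(),bot.current_contact_force(),bot.current_ft_torque(),bot.current_ee_pos(),bot.current_clock())
w=bot.read_camera("wrist"); s=bot.read_camera("side")
a=cv2.resize(w["pixels"][180:340,230:410],(400,356),interpolation=cv2.INTER_CUBIC); b=cv2.resize(s["pixels"][190:270,285:365],(356,356),interpolation=cv2.INTER_CUBIC)
cv2.imwrite("pics/p6.png",cv2.hconcat([a,b]))
E
```

```text
[ 0.057559   -0.19380455  0.09555549]
0.06 [ 0.02 -0.03  0.3 ]
0.052 [-0.08 -0.2   0.01]
0.046 [-0.27 -0.42 -0.03]
0.0445 [-0.54  0.57 -0.2 ]
0.3911144118830404 [ 0.22760812 -0.9403678   0.69098516] [ 0.05683637  0.05306013 -0.00019125] [ 0.50428636 -0.06723543  0.04455508] 17.4833
```

View pics/p6.png

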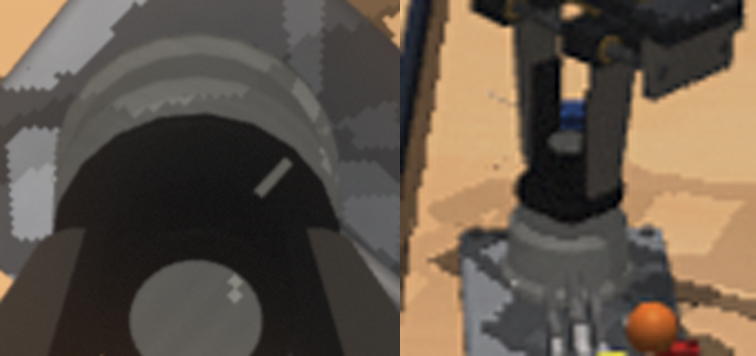

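```bash
cat >> h.py <<'E'
def F(n=6,dt=.01):
    r=[]
    for _ in range(n): r.append(bot.current_contact_force()); bot.hold(dt)
    return np.mean(r,0)
X,Y=.5042,-.0672
E
python3 - <<'E'
from h import *
z=.0445; f=F()
while z>.0325:
    z-=.001 if f[2]<5 else .0005
    bot.line_to([X,Y,z],None,.05); f=F(4); print(round(z,4),f.round(2),bot.current_ee_pos()[2].round(4))
    if f[2]>14.5: break
print(bot.current_clock(),bot.current_opening())
E
```

```text
0.0435 [-0.11 -0.39  1.68] 0.0436
0.0425 [ 0.21 -0.45  2.16] 0.0426
0.0415 [-1.4   0.22  4.98] 0.0418
0.0405 [-3.31  0.38  9.58] 0.0414
0.04 [-4.51  1.05 10.96] 0.0411
0.0395 [-4.61  0.91 12.84] 0.0408
0.039 [-5.47  1.1  14.7 ] 0.0405
19.6167 0.3917119276330097
```

```bash
python3 - <<'E'
from h import *
z=.0387; th=2.35
while th>2.35-1.99:
    th-=.2; t0=bot.current_clock()
    bot.goto([X,Y,z],down(th)); f=F(4); 
    print(round(th,2),round(z,5),f.round(1),bot.current_ft_torque()[2].round(3),bot.current_ee_pos().round(4),round(bot.current_clock()-t0,2))
    if f[2]>21: print("high"); z+=.001
    else: z-=np.clip((16-f[2])/5*.0005*1.3,-.0006,.0006)
print(bot.current_clock(),z,bot.current_opening())
w=bot.read_camera("wrist"); cv2.imwrite("pics/r1.png",w["pixels"]); import pickle; pickle.dump(w,open("r1.pkl","wb"))
E
```

```text
2.15 0.0387 [-5.7  1.5 15.2] -0.053 [ 0.5044 -0.0672  0.0404] 0.34
1.95 0.0386 [-6.2  1.5 15.6] -0.056 [ 0.5045 -0.0672  0.0403] 0.34
1.75 0.03855 [-6.1  0.7 16.2] -0.09 [ 0.5045 -0.0673  0.0403] 0.34
1.55 0.03857 [-6.1  1.4 15.8] -0.029 [ 0.5045 -0.0673  0.0403] 0.34
1.35 0.03855 [-6.2  1.4 16. ] -0.082 [ 0.5045 -0.0673  0.0403] 0.34
1.15 0.03855 [-5.7  1.1 15.7] -0.094 [ 0.5045 -0.0673  0.0403] 0.34
0.95 0.03851 [-6.2  1.2 16.2] -0.057 [ 0.5045 -0.0673  0.0403] 0.34
0.75 0.03854 [-6.3  1.2 15.7] -0.062 [ 0.5045 -0.0674  0.0403] 0.34
0.55 0.0385 [-6.2  1.4 16.2] -0.031 [ 0.5045 -0.0673  0.0403] 0.34
0.35 0.03852 [-6.2  1.4 16.3] -0.033 [ 0.5045 -0.0674  0.0403] 0.34
23.0333 0.038554869079473 0.392358682298609
```

View pics/r1.png

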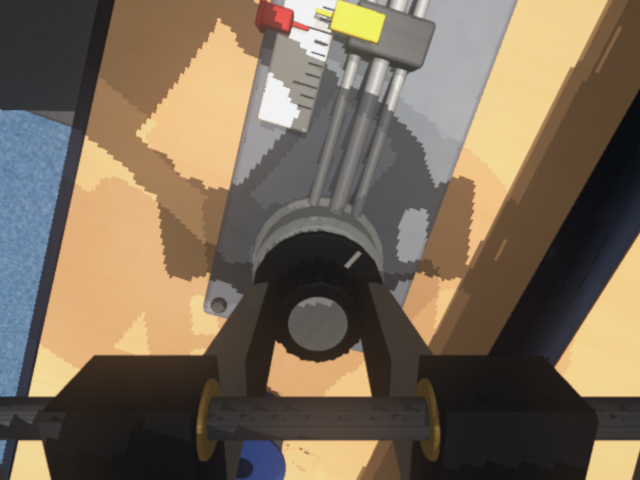

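```bash
python3 - <<'E'
import cv2
im=cv2.imread("pics/r1.png"); cv2.imwrite("pics/r1z.png",cv2.resize(im[0:60,245:345],None,fx=8,fy=8,interpolation=cv2.INTER_CUBIC))
E
```

View pics/r1z.png

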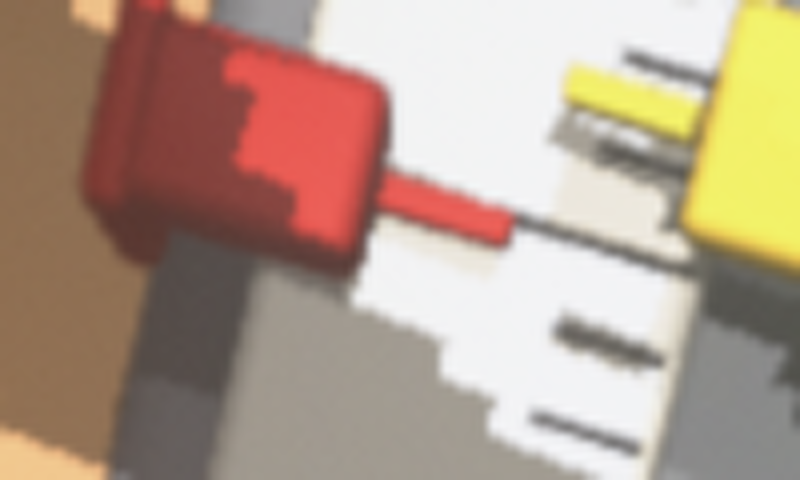

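```bash
python3 - <<'E'
from h import *
import pickle; c=pickle.load(open("r1.pkl","rb"))
f=lambda u,v:((u+.5)/8-.5+245,(v+.5)/8-.5)
yaw=.0735; ey=np.array([-np.sin(yaw),np.cos(yaw),0]); ex=np.array([np.cos(yaw),np.sin(yaw),0])
p=onz(c,*f(567,84),.042); m=onz(c,*f(510,228),.032); print(p,m,(p-m)@ey,(p-m)@ex)
p0=np.array([.4972,.0275,0])
for q in(p,m): print((q-p0)@ex,(q-p0)@ey)
E
```

```text
[0.46092886 0.05072655 0.042     ] [0.45954024 0.04470544 0.032     ] 0.005902877087125849 0.001827021795460379
-0.03446760019829534 0.02582736794916937
-0.036294621993755716 0.01992449086204352
```

```bash
python3 - <<'E'
from h import *
z=.03853; th=.35
for d in (.2,.2,.07):
    th-=d
    bot.goto([X,Y,z],down(th)); f=F(4); print(round(th,3),f.round(1),bot.current_ee_pos().round(4))
    z-=np.clip((16-f[2])/5*.0005*1.3,-.0006,.0006)
print(bot.current_clock(),z,th)
w=bot.read_camera("wrist"); im=w["pixels"]; cv2.imwrite("pics/r2.png",im); import pickle; pickle.dump(w,open("r2.pkl","wb"))
print(proj(w,[.4595,.0447,.032]))
cv2.imwrite("pics/r2z.png",cv2.resize(im[0:100,150:320],None,fx=4.7,fy=4.7,interpolation=cv2.INTER_CUBIC))
E
```

```text
0.15 [-6.   1.3 15.3] [ 0.5045 -0.0673  0.0403]
-0.05 [-6.2  1.5 16.1] [ 0.5045 -0.0673  0.0403]
-0.12 [-6.4  1.4 16.4] [ 0.5044 -0.0673  0.0402]
24.05 0.038508017254934856 -0.12000000000000005
[194.79734272  63.13157377]
```

View pics/r2z.png

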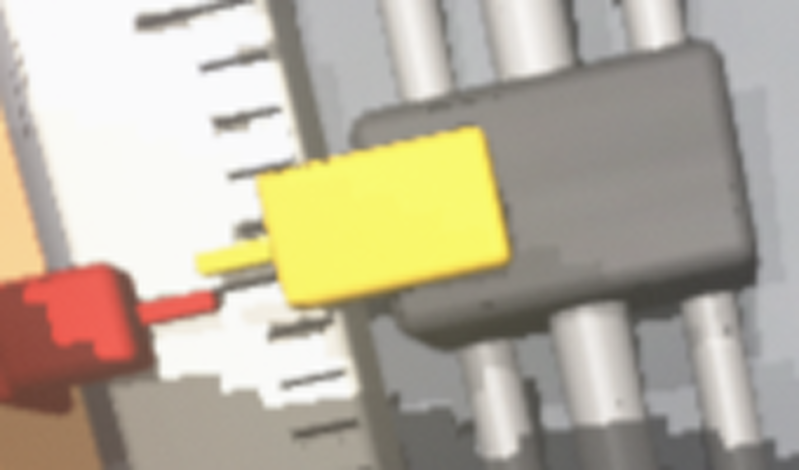

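```bash
python3 - <<'E'
from h import *
import pickle; c=pickle.load(open("r2.pkl","rb"))
s=4.7; f=lambda u,v:((u+.5)/s-.5+150,(v+.5)/s-.5)
yaw=.0735; ey=np.array([-np.sin(yaw),np.cos(yaw),0])
p=onz(c,*f(199,263),.042); m=onz(c,*f(214,301),.032); print(p,m,(p-m)@ey)
print(proj(c,m+ey*.001)-proj(c,m))
E
```

```text
[0.46151813 0.04642896 0.042     ] [0.45961361 0.0444584  0.032     ] 0.001825392172047433
[-0.58508146 -2.24694511]
```

```bash
python3 - <<'E'
from h import *
th=-.12-.14
bot.goto([X,Y,.0385],down(th)); f=F(4); print(round(th,3),f.round(1))
w=bot.read_camera("wrist"); im=w["pixels"]; cv2.imwrite("pics/r3.png",im); import pickle; pickle.dump(w,open("r3.pkl","wb"))
print(bot.current_clock(),proj(w,[.4596,.0446,.032]))
cv2.imwrite("pics/r3z.png",cv2.resize(im[30:130,120:220],None,fx=6,fy=6,interpolation=cv2.INTER_CUBIC))
E
```

```text
-0.26 [-6.   1.3 16.1]
24.4417 [167.38327841  83.96398892]
```

View pics/r3z.png

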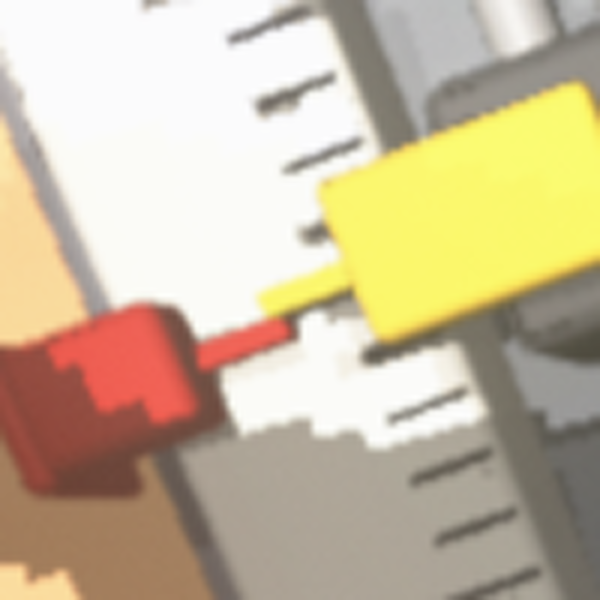

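```bash
python3 - <<'E'
from h import *
import pickle; c=pickle.load(open("r3.pkl","rb"))
s=6; f=lambda u,v:((u+.5)/s-.5+120,(v+.5)/s-.5+30)
yaw=.0735; ey=np.array([-np.sin(yaw),np.cos(yaw),0])
p=onz(c,*f(262,302),.042); m=onz(c,*f(289,328),.032); print(p,m,(p-m)@ey)
for z in (.042,.032): print(z,proj(c,[m[0],m[1],z]))
E
```

```text
[0.46156977 0.04510569 0.042     ] [0.45972366 0.04443406 0.032     ] 0.0005342495001454989
0.042 [159.97788832  82.55719858]
0.032 [167.75  84.25]
```

```bash
python3 - <<'E'
from h import *
th=-.31
bot.goto([X,Y,.0385],down(th)); f=F(4); print(f.round(1))
w=bot.read_camera("wrist"); cv2.imwrite("pics/r4.png",w["pixels"])
bot.line_to([X,Y,.0445],None,.04); f=F(4); print(f.round(1))
bot.set_gripper(.75); bot.line_to([X,Y,.09],None,.1)
w=bot.read_camera("wrist"); cv2.imwrite("pics/r5.png",w["pixels"])
# view pose: camera straight over pointer, lever at right; camera dir th+90
yaw=.0735; t2=yaw
ey=np.array([-np.sin(yaw),np.cos(yaw)]);ex=np.array([np.cos(yaw),np.sin(yaw)])
t=np.array([.4972,.0275])+ex*-.035+ey*(.02-.08-.03)
print(bot.inverse_kinematics([t[0],t[1],.10],down(t2)))
bot.goto([t[0],t[1],.10],down(t2)); bot.hold(.2)
w=bot.read_camera("wrist"); im=w["pixels"]; cv2.imwrite("pics/r6.png",im); import pickle; pickle.dump(w,open("r6.pkl","wb"))
print(bot.current_clock(),proj(w,[.4597,.0444,.032]))
E
```

```text
[-6.5  1.6 15.6]
[ 0.4 -0.4  1.7]
[-3.93465283e-01 -2.37240885e-02  1.96283614e+00 -4.44089210e-16
  1.20248060e+00 -4.66965283e-01]
27.1333 [314.98455451  68.78649535]
```

View pics/r6.png

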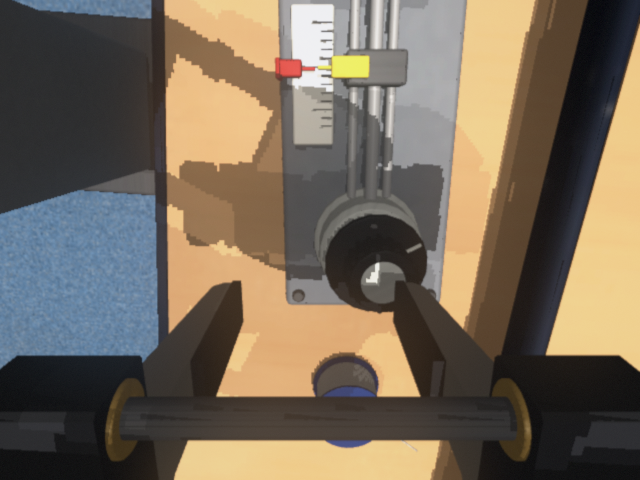

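```bash
python3 - <<'E'
import cv2
im=cv2.imread("pics/r6.png"); cv2.imwrite("pics/r6z.png",cv2.resize(im[45:95,270:370],None,fx=8,fy=8,interpolation=cv2.INTER_CUBIC))
E
```

```text
(no output)
```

View pics/r6z.png

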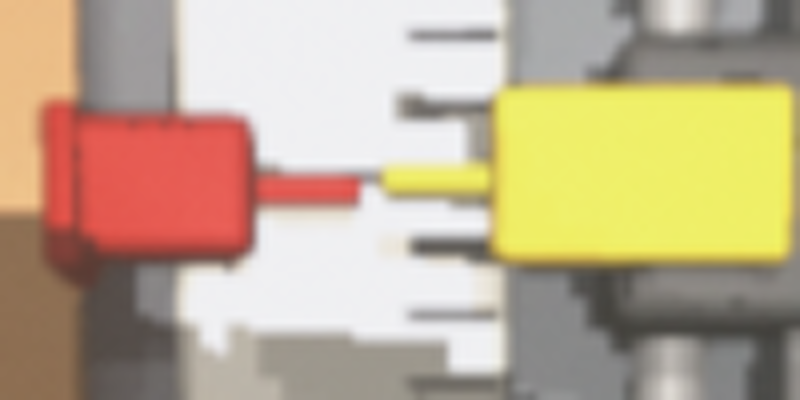

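```bash
python3 - <<'E'
from h import *
import pickle; c=pickle.load(open("r6.pkl","rb"))
s=8; f=lambda u,v:((u+.5)/s-.5+270,(v+.5)/s-.5+45)
yaw=.0735; ey=np.array([-np.sin(yaw),np.cos(yaw),0]);ex=np.array([np.cos(yaw),np.sin(yaw),0])
p=onz(c,*f(384,179),.042); m=onz(c,*f(357,190),.032); print(p,m,(p-m)@ey)
P0=np.array([.4972,.0275,0])
W=lambda x,y,z:P0+ex*x+ey*y+[0,0,z+TZ]
th=np.pi/2+yaw
print(bot.inverse_kinematics(W(-.068,.086,.13),down(th)),bot.inverse_kinematics(W(-.068,.086,.08),down(th)),bot.inverse_kinematics(W(.01,.086,.08),down(th)))
E
```

```text
[0.46129371 0.0444557  0.042     ] [0.45919749 0.04463282 0.032     ] -0.0003305784432019468
[-2.75803011e-02 -1.26376952e-01  2.05914580e+00 -4.44089210e-16
  1.20882380e+00 -1.67187663e+00] [-2.75803011e-02 -4.94684106e-02  2.09803587e+00 -4.44089210e-16
  1.09302519e+00 -1.67187663e+00] [-1.17916051e-02  1.50955397e-01  1.88872049e+00 -4.44089210e-16
  1.10191676e+00 -1.65608793e+00]
```

```bash
python3 - <<'E'
from h import *
yaw=.0735; ey=np.array([-np.sin(yaw),np.cos(yaw),0]);ex=np.array([np.cos(yaw),np.sin(yaw),0])
P0=np.array([.4972,.0275,0]); W=lambda x,y,z:P0+ex*x+ey*y+[0,0,z+TZ]
th=np.pi/2+yaw
p=bot.current_ee_pos(); bot.line_to([p[0],p[1],.13],None,.15)
bot.set_gripper(0.0,20)
bot.goto(W(-.07,.086,.15),down(th)); bot.line_to(W(-.07,.086,.08),None,.12); bot.hold(.15)
b=F(4); print(b.round(2))
x=-.07
while x<.013:
    x+=.005 if x<0 else .0015
    bot.line_to(W(x,.086,.08),None,.08); f=F(3)-b; print(round(x,4),(f@ex).round(2),f[2].round(2))
    if f@ex<-5: break
w=bot.read_camera("wrist"); cv2.imwrite("pics/l1.png",w["pixels"])
print(bot.current_clock())
E
```

```text
[ 0.06  0.18 -0.14]
-0.065 -0.2 -0.08
-0.06 -0.06 0.13
-0.055 -0.12 -0.44
-0.05 -0.28 0.3
-0.045 -0.24 0.24
-0.04 -0.37 -0.21
-0.035 0.0 -0.07
-0.03 -0.51 0.35
-0.025 -0.42 -0.06
-0.02 0.23 -0.16
-0.015 -0.0 0.2
-0.01 -0.28 -0.11
-0.005 -0.08 0.24
-0.0 -0.53 0.22
0.005 0.17 0.84
0.0065 -3.77 2.47
0.008 -8.48 6.64
35.2917
```

View pics/l1.png

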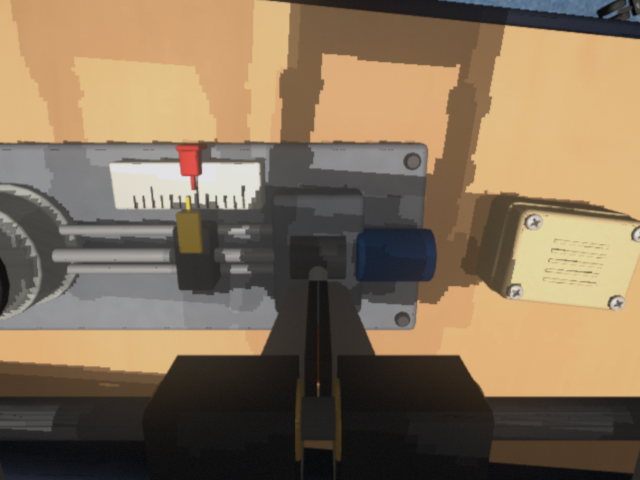

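```bash
python3 - <<'E'
from h import *
yaw=.0735; ey=np.array([-np.sin(yaw),np.cos(yaw),0]);ex=np.array([np.cos(yaw),np.sin(yaw),0])
P0=np.array([.4972,.0275,0]); W=lambda x,y,z:P0+ex*x+ey*y+[0,0,z+TZ]
bot.line_to(W(-.02,.086,.08),None,.1); bot.line_to(W(-.02,.086,.2),None,.2)
bot.goto(W(.01,.03,.2),down(np.pi/2+yaw)); bot.hold(.3)
w=bot.read_camera("wrist"); im=w["pixels"]; cv2.imwrite("pics/f1.png",im)
h=cv2.cvtColor(im,cv2.COLOR_BGR2HSV); e=proj(w,W(.029,.086,.087-TZ)); print("locked ball predicted",e)
import pickle; pickle.dump(w,open("f1.pkl","wb"))
s=bot.read_camera("side"); cv2.imwrite("pics/f1s.png",cv2.resize(s["pixels"][200:330,280:380],None,fx=4.5,fy=4.5,interpolation=cv2.INTER_CUBIC))
print(bot.current_clock(),bot.current_contact_force())
E
```

```text
locked ball predicted [391.41889081 258.84987185]
37.2333 [ 0.25171369 -0.03649864 -0.50767096]
```

View pics/f1.png

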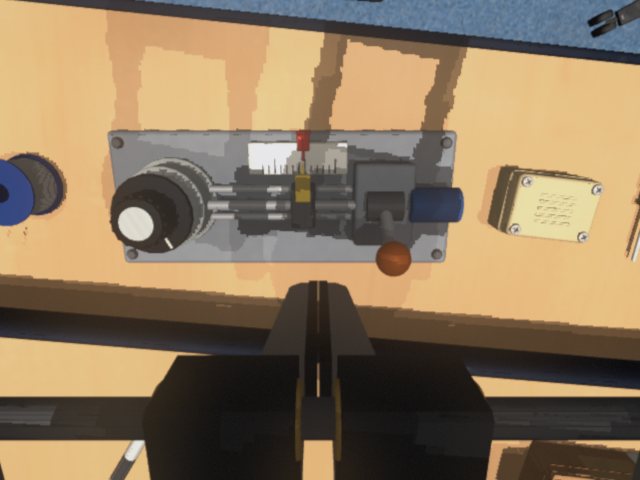

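View pics/f1s.png

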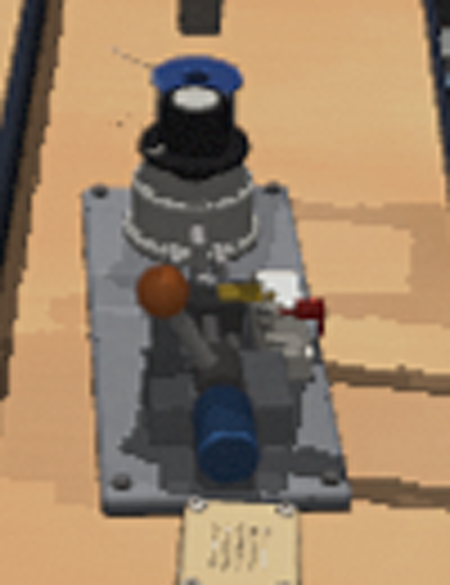

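The ball is at (393,258), where the locked position was predicted at (391,259), and the knob is up. I'll check the pointer once more.

```bash
python3 - <<'E'
import cv2
im=cv2.imread("pics/f1.png"); cv2.imwrite("pics/f1z.png",cv2.resize(im[120:210,265:345],None,fx=6.5,fy=6.5,interpolation=cv2.INTER_CUBIC))
E
```

```text
(no output)
```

View pics/f1z.png

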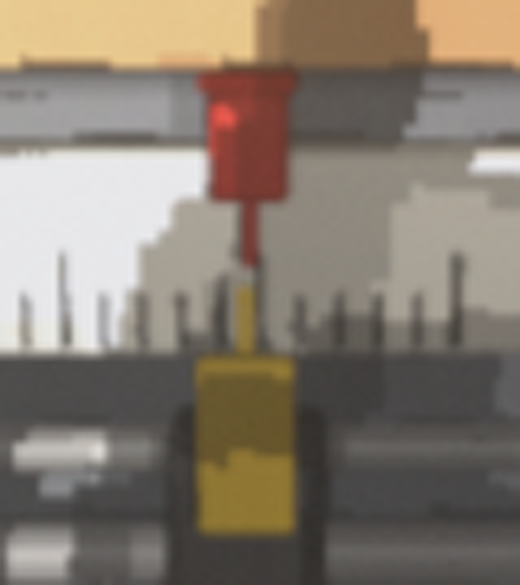

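```bash
python3 - <<'E'
from h import *
import pickle; c=pickle.load(open("f1.pkl","rb")); s=6.5; f=lambda u,v:((u+.5)/s-.5+265,(v+.5)/s-.5+120)
yaw=.0735; ey=np.array([-np.sin(yaw),np.cos(yaw),0])
p=onz(c,*f(246,288),.042); m=onz(c,*f(250,265),.032); print(p,m,(p-m)@ey)
bot.job_done()
E
```

```text
[0.46084882 0.04480911 0.042     ] [0.45905156 0.04485055 0.032     ] -0.00017330595043203592
the job is handed in; nothing more can be done
```

The job is done and handed in at about 37 s on the robot's clock. The tension is set to the red mark and the lock lever is over on its far side.

- **Knob:** I gripped it, pressed it down until the clutch bit about 2.5 mm down, and held about 15–16 N. I turned it clockwise about 2.66 rad in one stroke, checking the pointer with the wrist camera along the way, then let the knob spring up and released it.
- **Pointer:** After release the pointer read 0.3 mm past the mark, and 0.2 mm past in the last check. Both are within the measuring error.
- **Lock lever:** I pushed the ball over with closed fingers until it met its stop, at about 8 N. In the last picture the ball sits within about 2 pixels of the predicted locked position.
- **Surroundings:** The mark measured at the same place throughout, within measuring error. I never touched the reel or the box, and they look undisturbed in the last pictures. I did not check the screwdriver closely.

Three things disagreed along the way:
- **Fingertip length:** The real fingertips end about 30 mm short of the reported TCP. My first grasp therefore closed just above the knob. A light touch on the knob top, about 3 N, showed the offset, and I corrected for it.
- **Camera mismatch:** The top and wrist cameras differed by about 4 mm along y. I settled this with two opposite wrist views.
- **Sideways force:** About 6 N of sideways force built up while the knob was pressed, and it went away once the knob was up.

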